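# Fit the specimen stage onto the pillar stand

### The arm

A 6-joint arm with a two-finger parallel gripper is mounted at the origin on the work surface. World frame = base frame: x ahead of the robot, y to its left, z up, the work surface at z = 0. Lengths are in m, angles in rad, forces in N, time in s.
With the tool pointing down it reaches from about 0.35 to 0.775 m from the base axis. Payload 7.3 kg.
Tool frame: the origin (TCP) lies on the centre line of the jaws, within the pads' length; the fingertips stand 25 mm ahead of it and the grasp point (between the pads) lies 6 mm ahead of it; z points along the fingers, y is the line along which they close (so a half turn about z gives the same grasp; the last joint's range is limited). The gripper opens to 92 mm and grips with 3 to 60 N. Pads are 19 mm wide; open, the fingers measure 130 mm over their backs; the gripper's body (75 mm by 190 mm) begins 47 mm behind the grasp point.
Start: joints at [1.047, 0.342, 1.524, -0, 1.275, -0.146], TCP at [0.194, 0.488, 0.252] pointing down, gripper open.
Joint ranges: [-2.53, 2.53], [-0.77, 2.02], [0.04, 2.7], [-1, 4.14], [0.28, 2.66], [-3.11, 3.11]. Speed limits (rad/s): [2.57, 2.57, 3.14, 3.14, 3.14, 3.14].

### API

Orientations are given as [roll, pitch, yaw] about the fixed x, y, z axes, in that order (R = Rz(yaw) Ry(pitch) Rx(roll)).
In Python, from cell import status, read_camera, camera_info, ticket, models gives the robot as it stands.
- The arm moves only by the tool send_rows, never from a script. Its argument "plan" is a list of rows, each an object with "offset": the shift along the tool's x, y, z in mm, a list of three; "yaw": the turn about the tool's z in rad. In form: [{"offset": [dx, dy, dz], "yaw": yaw}, ...]. A call has 1 to 20 rows; each row shifts and turns the commanded pose from where the row before left it, along the tool's axes as they then stand; what a row does not reach is not made up. A row lasts 1/10 s, in which the tool goes at most 50 mm and 8.59 degrees, less where a joint would pass 70% of its speed; a pose out of reach is approached as far as the arm can. A call is refused whole if a number of a shift passes 50 or a number of a turn 0.15, either way. A call with a gripper value outside its range is refused whole. "hand" is the closure, from 0 (fully open) to 1 (shut), set as the call begins (left out, the last holds). The fingers move at their own pace and stop on an object; "squeeze" is the grip in N (left out, the last holds). Time passes only in rows, so rows that do not move let the fingers close. It gives the time, the measured TCP pose, the force, the opening and the grip force at its end, in the units of the state.
- status.observe(): the state, without advancing time (a new reading comes with each control period).
- read_camera(name): name is "scene" or "top"; returns the picture (420x560x3 uint8, red, green, blue); there is no depth.
- camera_info(name): a dict with "vfov" (degrees; the focal length in pixels is half the picture's height over the tangent of half this angle, whatever the lens; pixels are square), "cx", "cy" (the principal point, pixels), "origin" and "attitude" of the camera in the world. Camera axes: x right, y down, z forward; pixel columns grow to the right and rows downward; lengths in m; the calibration is good to about 2 mm. A picture is of the moment at which its call begins. camera_info takes no time and is no camera call.
- ticket.hand_in(): hands the job in; it is judged then, once.
Trained networks look in the newest picture that a camera, given by its name, has taken for a name from the list of things; names that differ only in an ending like _2 or _b are one class to them, and where a whole thing is asked for, a point or a joint stands for the part that bears it (a point fixed in the world has none). Each returns a list of dicts, best first, with "conf" (0 to 1); they miss things now and then, are a little off and sometimes report something else, mostly with a low value. They report only what shows in the picture. A call takes as long as a camera call. They do not tell look-alikes from the thing itself.
- models.regions_of(camera, label): "mask" (420x560 bool, what is visible of it) and "extent" ([left, top, right, bottom] in pixels, round what is visible of it).
The state is a dict: "time": time; "qpos": joint angles; "qvel": joint speeds; "joint_efforts": joint torques, N m; "tool_pos": TCP position; "tool_rot": TCP orientation; "contact_force": force on the tool from outside, world axes, zero at the start; "torque": the same for the moment, N m; "opening": finger opening in m; "grip_force": force on a finger pad.
Only numpy, scipy, OpenCV 4.12 (cv2) and the standard library are available. Lean on these libraries where they do the work, as an engineer would, in place of code of your own. Each camera call takes 0.05 s, during which the arm holds its last target. There are 200 camera calls.

### The job

Pick up the dark specimen stage by its upright grip, thread its bored hub squarely over the top of the tall pillar and lower it gently, then turn it lightly about the pillar until the bracket's dowel drops into the stage's slot and the stage lies flat and fully home on the bracket. Never bear hard on the stand or let the stage drop, let go at the end, and leave the other things on the bench alone.

Things in the scene. Friction and masses are not known exactly. Their poses are not given: they have to be found in the camera images.
- stage: The specimen stage: a loose dark steel plate 210 x 70 x 10 mm, 0.4 to 0.65 kg, balanced within 15 mm of its grip; it starts flat on the bench. A bored hub near one end, a slide holder at the other, an upright grip between. Origin: centre of the plate's underside. x along the plate towards the hub, z up.
- stage_grip (a point): Centre (half-way up) of the stage's upright black grip bar: 50 mm long (stage x), 14 mm wide (stage y), 56 mm high. This point is 38 mm above the stage's underside, 90 mm from the bore's axis; the bar reaches 28 mm above and below it. The plate's top is 28 mm below it.
- stage_bore (a point): Centre of the stage's bore at the plate's underside. The bore is 17.6 mm wide and runs through the plate and the round hub (38 mm wide, 25 mm high) on top of it, 35 mm in all.
- stage_slot (a point): Centre, at the plate's underside, of the rectangular slot right through the plate between bore and grip: 12 mm long along stage x, 8.6 mm across, 32 mm from the bore's axis.
- pillar_top (a point): Top centre of the fixed stand's vertical steel pillar, 185 mm above the bench, 16 mm thick, its last 12 mm tapering to 7 mm. The stand's white foot (170 x 150 x 22 mm) reaches 115 mm from the pillar along stand -x and 55 mm along +x. Axes: z up, -x roughly towards the robot.
- bracket_top (a point): Point on the pillar's axis at the flat top of the support bracket, 125 mm below the pillar's top, 60 mm above the bench: the stage's underside must come to lie here. The bracket, 15 mm thick, is an 84 mm disc with one level arm, 44 mm wide, reaching 130 mm from the axis under the stage. Its clamp is firm: light loads do not turn it. Axes: the stand's.
- dowel_middle (a point): Middle of the arc in which the dowel may stand: 32 mm from the pillar's axis along stand -x, at the bracket's top face. The one dowel (upright, 7 mm thick, 9 mm high, bevelled tip) is on the centreline of the bracket's arm, and both really stand up to 0.55 rad about the pillar to either side: see or feel for it. On the dowel the stage is 9 mm too high; over the slot it goes down.
- oil_bottle: Bystander: small amber oil bottle, 28 mm wide, 65 mm high; origin at its foot.
- eyepiece: Bystander: black eyepiece standing upright, 32 mm wide, 48 mm high; origin at its foot.
- spare_collar: Bystander: plain aluminium ring, 42 mm wide, 16 mm high; origin at its underside.
- beaker: Bystander: glass beaker, 68 mm wide, 90 mm high; origin at its foot.
- slide_tray: Bystander: white divided tray, 90 x 120 x 30 mm; origin at its underside.
- objective: Bystander: brass objective lens standing, 26 mm wide, 50 mm high; origin at its foot.
- dish: Bystander: clear shallow dish, 90 mm wide, 15 mm high; origin at its underside.
Not all that is in view belongs to the job. Leave any orange or turquoise look-alike of the part that bears pillar_top alone.

How it is judged:
By the outcome, as a careful person would: the job done as asked, in the order asked, and still so for the second after the job is handed in, with the robot touching nothing.
It also fails if it takes over 72 s, if anything falls off the work surface, if the arm or the gripper's body presses on something with over 40 N, if the wrist force passes 120 N, or if a joint passes its speed limit or range.

## Working session

There is one attempt and no reset: what is moved stays moved. The work goes in short steps, Python scripts to look and compute and a tool call to move; the robot and the scene stay as the last step left them, time stands still between calls to the robot, and variables do not carry over. Pictures are saved under pics/ and viewed, at most 10 in all, crops included, and the job is handed in when it is done.

Besides the shell and the picture viewer there is one more tool, called after "Call:" by a JSON object that holds its "method" and its "body". send_rows: Moves the arm, as the interface text tells. Its arguments: {"type":"object","properties":{"plan":{"type":"array"},"hand":{"type":"number"},"squeeze":{"type":"number"}},"required":["plan"]}

```bash
mkdir -p pics
python3 - <<'E'
from cell import *
import cv2,numpy as np
s=status.observe();print({k:np.round(v,3).tolist() for k,v in s.items()})
for n in("scene","top"):
    print(n,camera_info(n)); cv2.imwrite(f"pics/{n}0.png",read_camera(n)[:,:,::-1])
    for l in("stage","pillar_top","stage_grip","bracket_top"):
        print(l,[(round(r["conf"],2),r["extent"]) for r in models.regions_of(n,l)])
E
```

```text
{'time': 0.0, 'qpos': [1.047, 0.343, 1.525, 0.0, 1.275, -0.146], 'qvel': [0.001, -0.0, -0.0, 0.002, 0.001, -0.0], 'joint_efforts': [0.001, -43.124, -24.423, 0.072, 0.056, -0.0], 'tool_pos': [0.193, 0.488, 0.251], 'tool_rot': [-3.14, -0.0, 2.764], 'contact_force': [-0.128, -0.504, 0.483], 'torque': [0.026, -0.016, 0.02], 'grip_force': 0.0, 'opening': 0.092}
scene {'vfov': 50.78154608339418, 'cx': 282.2283655044872, 'cy': 205.698885387289, 'origin': array([1.40036019, 0.39456326, 0.75851462]), 'attitude': array([-2.12909677, -0.0207161 ,  2.01446232])}
stage [(0.62, [323.3, 266.7, 382.8, 329.9])]
pillar_top [(0.83, [143.7, 148.6, 211.5, 213.6]), (0.81, [224.5, 131.2, 271.2, 190.8]), (0.7, [174.9, 194.0, 253.4, 268.3])]
stage_grip [(0.59, [321.0, 264.3, 382.2, 328.7])]
bracket_top [(0.83, [178.1, 193.7, 248.3, 267.8]), (0.83, [145.9, 150.6, 211.1, 209.5]), (0.75, [223.4, 132.8, 275.1, 191.0])]
top {'vfov': 52.25370230626785, 'cx': 286.94672319260786, 'cy': 209.98733089256618, 'origin': array([ 0.33250981, -0.01276478,  1.23429316]), 'attitude': array([-2.99162058, -0.00507491, -1.58773515])}
stage [(0.84, [183.6, 148.1, 222.2, 220.4])]
pillar_top [(0.89, [408.4, 209.5, 467.3, 279.0]), (0.88, [312.1, 149.8, 372.4, 221.0]), (0.67, [355.0, 289.4, 424.0, 369.7]), (0.45, [181.8, 144.0, 218.3, 220.4])]
stage_grip [(0.89, [184.1, 146.2, 221.5, 217.6])]
bracket_top [(0.79, [355.2, 290.0, 423.4, 365.4]), (0.73, [405.9, 212.6, 463.4, 285.3])]
```

View pics/scene0.png

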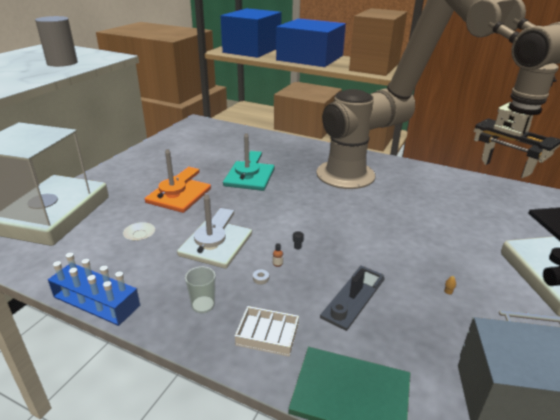

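View pics/top0.png

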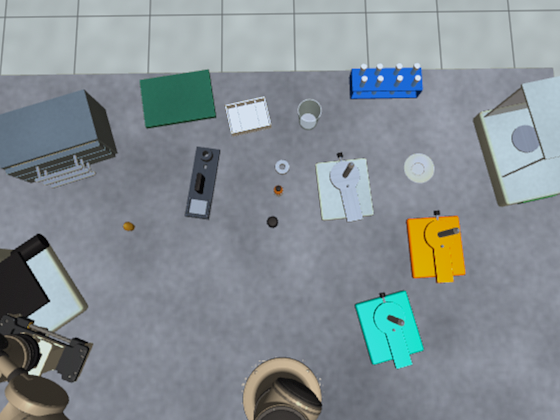

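Stage candidates: the dark stage at top (203,183) / scene (353,297). Other dark things are the black eyepiece (272,222) and the instrument at (30,290). Stand candidates: white (345,187) top / (213,230) scene, orange (436,245), turquoise (390,328). I choose the dark plate and the white stand, and check both in one close crop.

```bash
cat > h.py <<'E'
import numpy as np,cv2
from cell import *
from scipy.spatial.transform import Rotation as R
def cam(n):
    c=camera_info(n); f=210/np.tan(np.radians(c["vfov"]/2))
    return f,c["cx"],c["cy"],np.array(c["origin"]),R.from_euler("xyz",c["attitude"]).as_matrix()
def ray(n,u,v):
    f,cx,cy,o,M=cam(n); return o,M@np.array([(u-cx)/f,(v-cy)/f,1])
def at_z(n,u,v,z):
    o,d=ray(n,u,v); return o+d*(z-o[2])/d[2]
def proj(n,p):
    f,cx,cy,o,M=cam(n); q=(np.atleast_2d(p)-o)@M; return np.c_[cx+f*q[:,0]/q[:,2],cy+f*q[:,1]/q[:,2]]
def tri(a,b):
    A=0;B=0
    for n,uv in (("top",a),("scene",b)):
        o,d=ray(n,*uv); d/=np.linalg.norm(d); P=np.eye(3)-np.outer(d,d);A=A+P;B=B+P@o
    return np.linalg.solve(A,B)
def crop(im,x,y,w,h,k): return cv2.resize(im[y:y+h,x:x+w],None,fx=k,fy=k,interpolation=cv2.INTER_CUBIC)
E
python3 - <<'E'
from h import *
t=cv2.imread("pics/top0.png");s=cv2.imread("pics/scene0.png")
a=np.hstack([crop(t,165,140,80,60+20,5)[:300*2],crop(t,305,145,80,80,5)])
b=np.hstack([crop(s,315,262,80,40,5)*0+0 if 0 else crop(s,315,262,80,70,5)[:200*2],crop(s,172,188,80,70,5)[:400]])
im=np.vstack([a,b]); im=cv2.resize(im,(800*600//im.shape[0] if im.shape[0]>600 else 800,min(600,im.shape[0])))
print(im.shape); cv2.imwrite("pics/c1.png",im)
E
```

```text
(600, 640, 3)
```

View pics/c1.png

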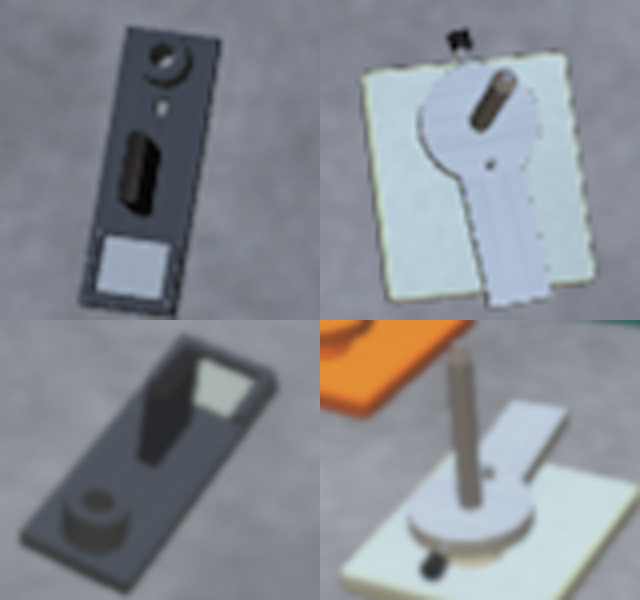

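Run:
```python
from h import *
np.set_printoptions(precision=4,suppress=True)
q=lambda X,Y,x0,y0:(x0+(X+.5)/4-.5,y0+(Y+.5)/4-.5)
ts=lambda X,Y:q(X,Y,165,140); tp=lambda X,Y:q(X-320,Y,305,145)
ss=lambda X,Y:q(X,Y-320,315,262); sp=lambda X,Y:q(X-320,Y-320,172,188)
c=np.array([at_z("top",*ts(*p),.010) for p in((127,27),(222,40),(176,314),(80,302))])
print(c,np.linalg.norm(np.diff(c,axis=0,append=c[:1]),axis=1),c.mean(0))
c2=np.array([at_z("scene",*ss(*p),.010) for p in((20,540),(127,582),(277,378),(182,335))])
print(c2,np.linalg.norm(np.diff(c2,axis=0,append=c2[:1]),axis=1),c2.mean(0))
for k,C in(("top",c),("scene",c2)):
    d=(C[0]+C[1]-C[2]-C[3]); print(k,"yaw",np.arctan2(d[1],d[0]))
print("hub top",at_z("top",*ts(167,61),.035),at_z("scene",*ss(97,501),.035))
print("slot",at_z("top",*ts(161,107),.005))
print("pillar top",at_z("top",*tp(506,75),.185),at_z("scene",*sp(459,351),.185),tri(tp(506,75),sp(459,351)))
print("dowel",at_z("top",*tp(490,164),.065),at_z("scene",*sp(488,472),.065))
print("arm end",at_z("top",*tp(488,307),.06),at_z("top",*tp(551,296),.06))
print("disc edge L/R/up",[at_z("top",*tp(*p),.06)for p in((418,122),(540,122),(480,65))])
f=[at_z("top",*tp(*p),.022)for p in((362,72),(567,52),(597,277),(390,300))];print("foot",np.array(f))
```

```text
[[0.7118 0.2423 0.01  ]
 [0.7008 0.1721 0.01  ]
 [0.4973 0.2039 0.01  ]
 [0.5072 0.2731 0.01  ]] [0.071  0.2059 0.0699 0.2069] [0.6043 0.2229 0.01  ]
[[0.7039 0.1754 0.01  ]
 [0.7067 0.2403 0.01  ]
 [0.4992 0.2721 0.01  ]
 [0.4854 0.2048 0.01  ]] [0.065  0.2099 0.0687 0.2205] [0.5988 0.2231 0.01  ]
top yaw -0.1523076559485212
scene yaw -0.14258526545732597
hub top [0.6782 0.2079 0.035 ] [0.6797 0.211  0.035 ]
slot [0.652  0.2174 0.005 ]
pillar top [ 0.6072 -0.1846  0.185 ] [ 0.6093 -0.1804  0.185 ] [ 0.607  -0.1837  0.1832]
dowel [ 0.575  -0.1906  0.065 ] [ 0.5709 -0.1923  0.065 ]
arm end [ 0.4753 -0.1862  0.06  ] [ 0.4823 -0.2301  0.06  ]
disc edge L/R/up [array([ 0.607 , -0.1419,  0.06  ]), array([ 0.6056, -0.2277,  0.06  ]), array([ 0.6475, -0.187 ,  0.06  ])]
foot [[ 0.6538 -0.1065  0.022 ]
 [ 0.6664 -0.2566  0.022 ]
 [ 0.5003 -0.2706  0.022 ]
 [ 0.4861 -0.122   0.022 ]]
```

Call:
{"method": "send_rows", "body": {"plan": [{"offset":[0,0,0],"yaw":-0.112},{"offset":[0,0,0],"yaw":-0.112},{"offset":[-15,-7,0],"yaw":0},{"offset":[-30,-14,0],"yaw":0},{"offset":[-30,-14,0],"yaw":0},{"offset":[-30,-14,5],"yaw":0},{"offset":[-30,-14,10],"yaw":0},{"offset":[-30,-14,10],"yaw":0},{"offset":[-30,-14,10],"yaw":0},{"offset":[-30,-14,10],"yaw":0},{"offset":[-30,-14,10],"yaw":0},{"offset":[-30,-14,10],"yaw":0},{"offset":[-30,-14,10],"yaw":0},{"offset":[-30,-14,10],"yaw":0},{"offset":[-30,-14,10],"yaw":0},{"offset":[-30,-14,10],"yaw":0},{"offset":[-30,-14,5],"yaw":0},{"offset":[-20,-8,0],"yaw":0},{"offset":[-6,-3,0],"yaw":0},{"offset":[0,0,0],"yaw":0}], "hand": 0}}

```text
time: 2.5
tool_pos: [0.6166, 0.2055, 0.1414]
tool_rot: [3.142, -0.0, 2.987]
contact_force: [-0.9, 0.3, -0.7]
opening: 0.0919
grip_force: 0.0
```

Call:
{"method": "send_rows", "body": {"plan": [{"offset":[15,7,5],"yaw":0},{"offset":[15,7.5,10],"yaw":0},{"offset":[0,0,10],"yaw":0},{"offset":[0,0,12],"yaw":0},{"offset":[0,0,12],"yaw":0},{"offset":[0,0,12],"yaw":0},{"offset":[0,0,12],"yaw":0},{"offset":[0,0,12],"yaw":0},{"offset":[0,0,8],"yaw":0},{"offset":[0,0,4],"yaw":0},{"offset":[0,0,0],"yaw":0}]}}

```text
time: 3.6
tool_pos: [0.5888, 0.2247, 0.0441]
tool_rot: [-3.141, -0.001, 2.988]
contact_force: [-0.2, 0.1, 0.5]
opening: 0.0915
grip_force: 0.0
```

Call:
{"method": "send_rows", "body": {"plan": [{"offset":[0,0,0],"yaw":0},{"offset":[0,0,0],"yaw":0},{"offset":[0,0,0],"yaw":0},{"offset":[0,0,0],"yaw":0},{"offset":[0,0,0],"yaw":0},{"offset":[0,0,0],"yaw":0},{"offset":[0,0,0],"yaw":0},{"offset":[0,0,0],"yaw":0},{"offset":[0,0,0],"yaw":0},{"offset":[0,0,0],"yaw":0}], "hand": 1, "squeeze": 40}}

```text
time: 4.6
tool_pos: [0.589, 0.2248, 0.0447]
tool_rot: [3.142, -0.0, 2.988]
contact_force: [0.4, 0.4, 0.2]
opening: 0.0167
grip_force: 0.0
```

Call:
{"method": "send_rows", "body": {"plan": [{"offset":[0,0,0],"yaw":0},{"offset":[0,0,0],"yaw":0},{"offset":[0,0,0],"yaw":0},{"offset":[0,0,0],"yaw":0},{"offset":[0,0,0],"yaw":0}]}}

```text
time: 5.1
tool_pos: [0.589, 0.2249, 0.0447]
tool_rot: [3.141, 0.0, 2.988]
contact_force: [0.6, 0.5, -1.3]
opening: 0.0138
grip_force: 40.0
```

Call:
{"method": "send_rows", "body": {"plan": [{"offset":[0,0,-3],"yaw":0},{"offset":[0,0,-6],"yaw":0},{"offset":[0,0,-12],"yaw":0},{"offset":[0,0,-20],"yaw":0},{"offset":[0,0,-25],"yaw":0},{"offset":[0,0,-25],"yaw":0},{"offset":[0,0,-25],"yaw":0},{"offset":[0,0,-25],"yaw":0},{"offset":[0,0,-25],"yaw":0},{"offset":[0,0,-25],"yaw":0},{"offset":[0,0,-15],"yaw":0},{"offset":[0,0,-9],"yaw":0},{"offset":[0,0,-4],"yaw":0},{"offset":[0,0,0],"yaw":0}]}}

```text
time: 6.5
tool_pos: [0.5888, 0.2248, 0.2638]
tool_rot: [3.142, -0.0, 2.988]
contact_force: [-0.8, 0.6, -6.0]
opening: 0.0139
grip_force: 40.0
```

Call:
{"method": "send_rows", "body": {"plan": [{"offset":[0,0,0],"yaw":-0.03},{"offset":[0,0,0],"yaw":-0.06},{"offset":[0.5,-5,0],"yaw":0},{"offset":[1,-12,0],"yaw":0},{"offset":[3,-25,0],"yaw":0},{"offset":[4,-34,0],"yaw":0},{"offset":[4,-36,0],"yaw":0},{"offset":[4,-36,0],"yaw":0},{"offset":[4,-36,0],"yaw":0},{"offset":[4,-36,0],"yaw":0},{"offset":[4,-36,0],"yaw":0},{"offset":[4,-36,0],"yaw":0},{"offset":[4,-36,0],"yaw":0},{"offset":[3,-34,0],"yaw":0},{"offset":[3,-25,0],"yaw":0},{"offset":[2,-12,0],"yaw":0},{"offset":[1,-6,0],"yaw":0},{"offset":[0,-2,0],"yaw":0},{"offset":[0,0,0],"yaw":0},{"offset":[0,0,0],"yaw":0}]}}

```text
time: 8.5
tool_pos: [0.5178, -0.1775, 0.2637]
tool_rot: [3.141, 0.0, 3.079]
contact_force: [-0.1, 0.0, -5.8]
opening: 0.0138
grip_force: 40.0
```

Run:
```python
from h import *
s=status.observe();print(s["tool_pos"],s["tool_rot"],s["torque"])
t=read_camera("top")[:,:,::-1].copy();c=read_camera("scene")[:,:,::-1].copy()
cv2.imwrite("pics/top1.png",t);cv2.imwrite("pics/scene1.png",c)
a=proj("top",[.607,-.184,.22])[0].astype(int);b=proj("scene",[.607,-.184,.2])[0].astype(int)
print(a,b)
im=np.hstack([crop(t,a[0]-25,a[1]-20,50,75,8),crop(c,b[0]-25,b[1]-45,50,75,8)]);cv2.imwrite("pics/c2.png",im)
```

```text
[ 0.51781519 -0.17746279  0.26370251] [3.14116457e+00 2.66334886e-05 3.07893396e+00] [0.02613158 0.12851028 0.0579983 ]
[353 159] [205 189]
```

View pics/c2.png

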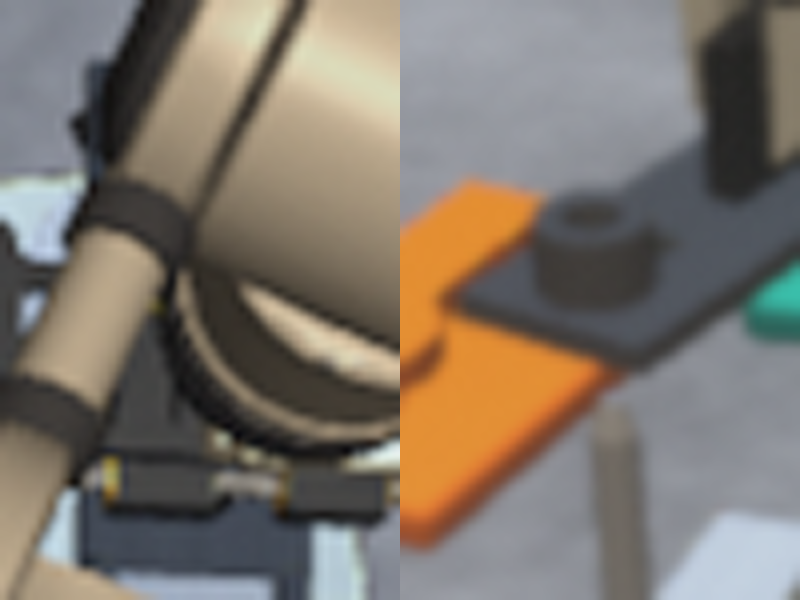

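Run:
```python
from h import *
np.set_printoptions(precision=4,suppress=True)
px=lambda X,Y:(180+(X-400+.5)/8-.5,144+(Y+.5)/8-.5)
print("bore",at_z("scene",*px(585,213),.2541))
# hub outline bottom: left/right extents
for nm,p,z in(("hub top L",(533,222),.2541),("hub top R",(657,222),.2541),("plate corner front",(640,362),.2241),("left corner",(442,298),.2241)):print(nm,at_z("scene",*px(*p),z))
for p in((614,408),(617,410)):print("pillar",at_z("scene",*px(*p),.185))
psi=3.0789-np.pi;T=np.array([.5178,-.1775])
for d in(85,90,95):
  c=np.r_[T+d/1e3*np.array([np.cos(psi),np.sin(psi)]),.2541]
  u=proj("scene",c)[0];print(d,c,(u-[180,144]+.5)*8-.5+[400,0])
  th=np.linspace(0,2*np.pi,24);ring=proj("scene",c+.019*np.c_[np.cos(th),np.sin(th),0*th]);r=(ring-[180,144]+.5)*8-.5+[400,0];print(r.min(0),r.max(0))
```

```text
bore [ 0.6075 -0.1865  0.2541]
hub top L [ 0.6197 -0.1971  0.2541]
hub top R [ 0.6023 -0.1639  0.2541]
plate corner front [ 0.6337 -0.1517  0.2241]
left corner [ 0.6284 -0.2279  0.2241]
pillar [ 0.606  -0.1827  0.185 ]
pillar [ 0.6066 -0.1812  0.185 ]
85 [ 0.6026 -0.1828  0.2541] [604.0731 209.1398]
[541.7484 181.0918] [666.5599 238.0517]
90 [ 0.6076 -0.1831  0.2541] [594.0181 215.5794]
[531.4712 187.3416] [656.7472 244.6892]
95 [ 0.6126 -0.1835  0.2541] [583.8936 222.0635]
[521.1228 193.634 ] [646.8668 251.3732]
```

Run:
```python
from h import *
c=cv2.imread("pics/scene1.png").astype(float)
print(c[188:204,198:217].sum(2).astype(int)//3)
P=np.array([.607,-.183,0])
for z in(.185,.173,.16,.15):print(z,proj("scene",P+[0,0,z])[0])
print("d/dx,dy 10mm",proj("scene",P+[.01,0,.185])[0],proj("scene",P+[0,.01,.185])[0])
t=cv2.imread("pics/top0.png").astype(float);print(t[158:172,342:358].sum(2).astype(int)//3)
print(proj("top",P+[0,0,.185]),proj("top",P+[0,0,.173]))
```

```text
[[132 126 119 108  95  86  74  66  63  62  62  63  61  62  72  89 111 132
  142]
 [139 139 137 133 126 116  98  78  67  64  63  63  66  81 106 124 135 142
  145]
 [141 140 139 138 134 124 106  85  74  73  79  86  92 110 131 141 142 142
  144]
 [140 140 139 135 128 112  94  81  80  89 109 121 126 132 139 140 141 139
  140]
 [140 138 135 126 111  94  85  90 101 116 131 137 139 138 139 139 137 137
  138]
 [138 133 125 109  92  82  91 114 131 137 138 138 138 137 137 137 137 136
  138]
 [133 122 107  90  79  82  99 122 133 133 132 136 136 136 138 136 136 137
  138]
 [119 105  89  81  83  95 110 124 128 125 125 132 135 136 137 137 138 138
  139]
 [102  87  81  87 104 118 120 124 127 123 122 128 136 137 138 138 139 138
  137]
 [ 86  81  89 105 124 128 125 125 126 123 121 124 135 138 140 139 138 137
  136]
 [ 83  92 110 125 131 126 121 123 124 120 115 116 129 138 140 140 140 140
  138]
 [ 93 114 130 137 135 125 113 113 114 112 105 107 124 137 142 142 142 142
  141]
 [115 133 141 142 138 126 109 106 106 105 100 102 121 138 144 144 143 143
  142]
 [135 143 144 141 138 127 108 104 105 103  99 1
[... 698 characters left out ...]
163 146 147 164 192 205 203 203 203]
 [190 189 190 190 192 185 150  99 101 128 137 164 195 206 204 203]
 [190 190 190 191 195 164 108  87 113 137 138 127 174 206 205 204]
 [190 190 192 195 187 136  89  99 110 123 122 113 167 202 204 204]
 [190 191 192 195 163  97  76 101 109 111 109 129 175 197 198 203]
 [190 191 193 188 133  55  60  91 105 109 110 155 188 193 193 182]
 [192 194 198 163  88  50  58  76  84  85 121 175 194 192 192 181]
 [195 196 183 118  46  57  63  66  64  88 154 190 194 194 194 194]
 [195 190 141  71  53  62  66  66  75 141 186 194 192 191 190 190]
 [196 165  93  48  59  65  67  64 110 172 194 190 190 190 190 190]]
[[350.48360991 163.46612201]] [[349.76913184 164.67497205]]
```

The top view is hidden by the arm. The scene view shows the hub ring (533–657, top 187 in the crop), which agrees with the kinematics to about 1 mm, and the pillar tip at (206.5,194.5). The bore is over the pillar, so I start lowering.

Call:
{"method": "send_rows", "body": {"plan": [{"offset":[0,0,4],"yaw":0},{"offset":[0,0,8],"yaw":0},{"offset":[0,0,8],"yaw":0},{"offset":[0,0,6],"yaw":0},{"offset":[0,0,4],"yaw":0},{"offset":[0,0,3],"yaw":0},{"offset":[0,0,2],"yaw":0},{"offset":[0,0,2],"yaw":0},{"offset":[0,0,0],"yaw":0}]}}

```text
time: 9.5
tool_pos: [0.5178, -0.1786, 0.2281]
tool_rot: [-3.141, 0.002, 3.078]
contact_force: [-4.0, 0.8, 3.2]
opening: 0.0141
grip_force: 40.0
```

Call:
{"method": "send_rows", "body": {"plan": [{"offset":[0,0,1],"yaw":0},{"offset":[0,0,1],"yaw":0},{"offset":[0,0,1],"yaw":0},{"offset":[0,0,0],"yaw":0}]}}

```text
time: 9.9
tool_pos: [0.5178, -0.1788, 0.2255]
tool_rot: [-3.14, 0.002, 3.078]
contact_force: [-6.3, 1.4, 6.7]
opening: 0.014
grip_force: 40.0
```

Run:
```python
from h import *
np.set_printoptions(precision=3,suppress=True)
s=status.observe();print(s["tool_pos"],s["tool_rot"],s["torque"],s["contact_force"])
c=read_camera("scene")[:,:,::-1].copy();cv2.imwrite("pics/scene2.png",c)
im=crop(c,180,150,75,75,8);cv2.imwrite("pics/c3.png",im)
psi=s["tool_rot"][2]-np.pi;T=np.array(s["tool_pos"])
c0=T+.09*np.array([np.cos(psi),np.sin(psi),0]);c0[2]+=-.0447+.035
th=np.linspace(0,2*np.pi,24);r=(proj("scene",c0+.019*np.c_[np.cos(th),np.sin(th),0*th])-[180,150]+.5)*8-.5
print("pred hub top",r.min(0),r.max(0))
```

```text
[ 0.518 -0.179  0.226] [-3.14   0.002  3.078] [0.108 0.295 0.116] [-6.26   1.387  6.671]
pred hub top [137.882 246.666] [260.79  306.091]
```

View pics/c3.png

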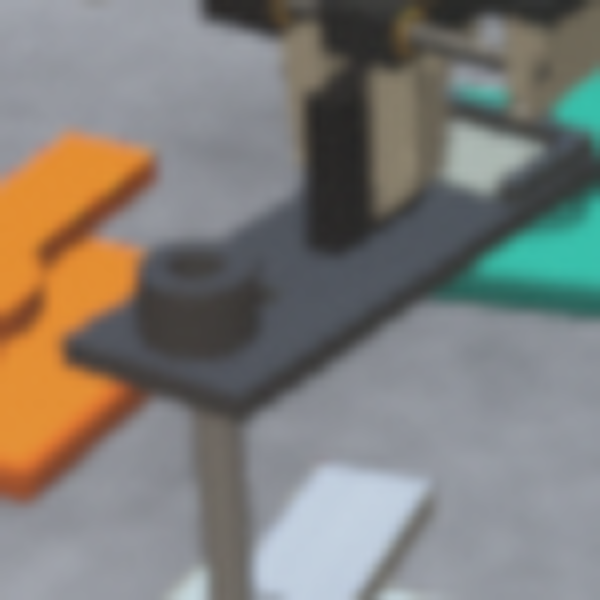

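The stage is touching at the tip. The force points to −x and the arm drifted to −y, so I back off 5 mm, shift and retry.

Call:
{"method": "send_rows", "body": {"plan": [{"offset":[0,0,-3],"yaw":0},{"offset":[0,0,-4],"yaw":0},{"offset":[0,0,0],"yaw":0},{"offset":[1.7,-1.2,0],"yaw":0},{"offset":[1.7,-1.2,0],"yaw":0},{"offset":[0,0,0],"yaw":0}]}}

```text
time: 10.55
tool_pos: [0.5137, -0.1808, 0.2304]
tool_rot: [3.141, -0.001, 3.078]
contact_force: [-0.1, -0.1, -6.2]
opening: 0.0138
grip_force: 40.0
```

Call:
{"method": "send_rows", "body": {"plan": [{"offset":[0,0,1],"yaw":0},{"offset":[0,0,2],"yaw":0},{"offset":[0,0,2],"yaw":0},{"offset":[0,0,1],"yaw":0},{"offset":[0,0,0],"yaw":0}]}}

```text
time: 11.05
tool_pos: [0.514, -0.1805, 0.2244]
tool_rot: [3.141, -0.0, 3.078]
contact_force: [0.6, 0.2, -5.9]
opening: 0.0139
grip_force: 40.0
```

Call:
{"method": "send_rows", "body": {"plan": [{"offset":[0,0,1],"yaw":0},{"offset":[0,0,1.5],"yaw":0},{"offset":[0,0,1.5],"yaw":0},{"offset":[0,0,1],"yaw":0},{"offset":[0,0,0],"yaw":0}]}}

```text
time: 11.55
tool_pos: [0.5137, -0.1806, 0.2196]
tool_rot: [3.141, -0.001, 3.078]
contact_force: [-2.7, 0.4, -4.1]
opening: 0.0141
grip_force: 40.0
```

Call:
{"method": "send_rows", "body": {"plan": [{"offset":[0.8,0,0],"yaw":0},{"offset":[0.8,0,0],"yaw":0},{"offset":[0,0,0],"yaw":0},{"offset":[0,0,1],"yaw":0},{"offset":[0,0,1],"yaw":0},{"offset":[0,0,0],"yaw":0}]}}

```text
time: 12.15
tool_pos: [0.5125, -0.1805, 0.2175]
tool_rot: [3.141, -0.0, 3.078]
contact_force: [-0.9, 0.3, -5.8]
opening: 0.014
grip_force: 40.0
```

Call:
{"method": "send_rows", "body": {"plan": [{"offset":[0.3,0,1],"yaw":0},{"offset":[0,0,1],"yaw":0},{"offset":[0,0,1],"yaw":0},{"offset":[0,0,1.5],"yaw":0},{"offset":[0,0,1.5],"yaw":0},{"offset":[0,0,0],"yaw":0}]}}

```text
time: 12.75
tool_pos: [0.5115, -0.1803, 0.2113]
tool_rot: [3.141, -0.002, 3.078]
contact_force: [-4.3, 0.8, -4.8]
opening: 0.0137
grip_force: 40.0
```

Call:
{"method": "send_rows", "body": {"plan": [{"offset":[0.6,0.1,0],"yaw":0},{"offset":[0.4,0.1,0],"yaw":0},{"offset":[0,0,1],"yaw":0},{"offset":[0,0,1],"yaw":0},{"offset":[0,0,0],"yaw":0}]}}

```text
time: 13.25
tool_pos: [0.5114, -0.1803, 0.2096]
tool_rot: [-3.142, 0.0, 3.078]
contact_force: [-0.9, 0.2, -5.8]
opening: 0.014
grip_force: 40.0
```

Call:
{"method": "send_rows", "body": {"plan": [{"offset":[0.2,0.1,2],"yaw":0},{"offset":[0,0,3],"yaw":0},{"offset":[0,0,3],"yaw":0},{"offset":[0,0,3],"yaw":0},{"offset":[0,0,3],"yaw":0},{"offset":[0,0,2],"yaw":0},{"offset":[0,0,0],"yaw":0}]}}

```text
time: 13.95
tool_pos: [0.5109, -0.1801, 0.1933]
tool_rot: [3.141, -0.001, 3.078]
contact_force: [-0.4, -0.5, -5.4]
opening: 0.0138
grip_force: 40.0
```

Call:
{"method": "send_rows", "body": {"plan": [{"offset":[0,0,3],"yaw":0},{"offset":[0,0,4],"yaw":0},{"offset":[0,0,5],"yaw":0},{"offset":[0,0,5],"yaw":0},{"offset":[0,0,5],"yaw":0},{"offset":[0,0,5],"yaw":0},{"offset":[0,0,4],"yaw":0},{"offset":[0,0,3],"yaw":0},{"offset":[0,0,0],"yaw":0}]}}

```text
time: 14.85
tool_pos: [0.5108, -0.18, 0.1592]
tool_rot: [3.141, -0.001, 3.078]
contact_force: [0.1, -0.5, -6.7]
opening: 0.0138
grip_force: 40.0
```

Call:
{"method": "send_rows", "body": {"plan": [{"offset":[0,0,3],"yaw":0},{"offset":[0,0,5],"yaw":0},{"offset":[0,0,5],"yaw":0},{"offset":[0,0,5],"yaw":0},{"offset":[0,0,5],"yaw":0},{"offset":[0,0,5],"yaw":0},{"offset":[0,0,5],"yaw":0},{"offset":[0,0,4],"yaw":0},{"offset":[0,0,2],"yaw":0},{"offset":[0,0,1],"yaw":0},{"offset":[0,0,0],"yaw":0}]}}

```text
time: 15.95
tool_pos: [0.5111, -0.1801, 0.1197]
tool_rot: [3.141, 0.0, 3.078]
contact_force: [-0.1, -0.3, -5.6]
opening: 0.0138
grip_force: 40.0
```

Call:
{"method": "send_rows", "body": {"plan": [{"offset":[0,0,1],"yaw":0},{"offset":[0,0,1],"yaw":0},{"offset":[0,0,1],"yaw":0},{"offset":[0,0,0],"yaw":0}]}}

```text
time: 16.35
tool_pos: [0.5109, -0.1801, 0.1166]
tool_rot: [3.141, -0.0, 3.078]
contact_force: [-0.3, 0.3, -4.5]
opening: 0.0137
grip_force: 40.0
```

Call:
{"method": "send_rows", "body": {"plan": [{"offset":[0,0,0.8],"yaw":0},{"offset":[0,0,0.8],"yaw":0},{"offset":[0,0,0.8],"yaw":0},{"offset":[0,0,0],"yaw":0}]}}

```text
time: 16.75
tool_pos: [0.511, -0.1801, 0.1142]
tool_rot: [3.141, -0.0, 3.078]
contact_force: [0.7, 0.6, -6.1]
opening: 0.0137
grip_force: 40.0
```

Call:
{"method": "send_rows", "body": {"plan": [{"offset":[0,0,0.6],"yaw":0},{"offset":[0,0,0.6],"yaw":0},{"offset":[0,0,0],"yaw":0}]}}

```text
time: 17.05
tool_pos: [0.511, -0.1801, 0.113]
tool_rot: [3.141, -0.0, 3.078]
contact_force: [0.6, -0.9, -4.4]
opening: 0.0138
grip_force: 40.0
```

Call:
{"method": "send_rows", "body": {"plan": [{"offset":[0,0,0.6],"yaw":0},{"offset":[0,0,0.6],"yaw":0},{"offset":[0,0,0],"yaw":0}]}}

```text
time: 17.35
tool_pos: [0.511, -0.1801, 0.1118]
tool_rot: [3.141, -0.0, 3.078]
contact_force: [-0.0, -0.4, -4.6]
opening: 0.0138
grip_force: 40.0
```

Call:
{"method": "send_rows", "body": {"plan": [{"offset":[0,0,0.6],"yaw":0},{"offset":[0,0,0.6],"yaw":0},{"offset":[0,0,0],"yaw":0}]}}

```text
time: 17.65
tool_pos: [0.5111, -0.1802, 0.1112]
tool_rot: [-3.141, 0.001, 3.078]
contact_force: [-3.3, 0.8, 0.7]
opening: 0.014
grip_force: 40.0
```

Run:
```python
from h import *
s=status.observe();print(s["tool_pos"],s["contact_force"],s["torque"])
c=read_camera("scene")[:,:,::-1].copy();cv2.imwrite("pics/scene3.png",c)
cv2.imwrite("pics/c4.png",crop(c,170,190,75,75,8))
```

```text
[ 0.51108289 -0.18016484  0.11121847] [-3.2714061   0.77926031  0.74020724] [ 0.09876958  0.24762912 -0.0087596 ]
```

View pics/c4.png

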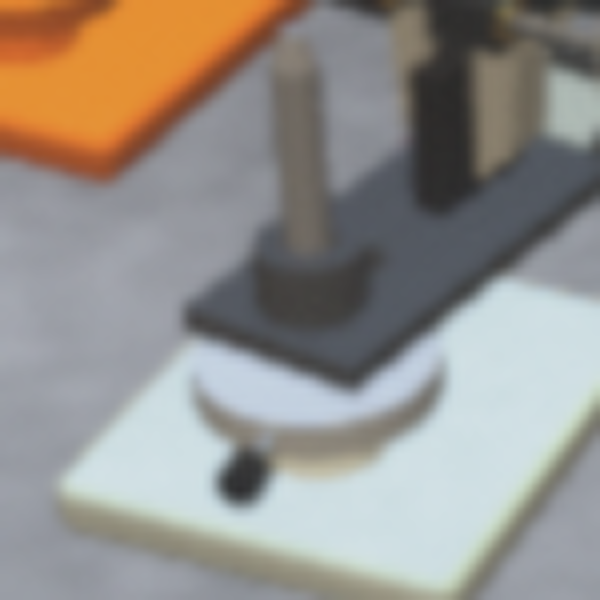

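The stage rests on the dowel (about 6 N, bore threaded, slot still off to the side). I turn it about the pillar towards the arm's bearing (stage yaw ≈ +0.18).

Call:
{"method": "send_rows", "body": {"plan": [{"offset":[0,-2.7,-0.3],"yaw":-0.03},{"offset":[-0.1,-3.6,0],"yaw":-0.04},{"offset":[-0.1,-3.6,0],"yaw":-0.04},{"offset":[-0.1,-3.6,0],"yaw":-0.04},{"offset":[0,0,0],"yaw":0}]}}

```text
time: 18.2
tool_pos: [0.5113, -0.1939, 0.1111]
tool_rot: [-3.141, 0.0, -3.055]
contact_force: [-1.2, 0.0, -0.9]
opening: 0.0141
grip_force: 40.0
```

Call:
{"method": "send_rows", "body": {"plan": [{"offset":[0,-1.8,0],"yaw":-0.02},{"offset":[0,-1.8,0],"yaw":-0.02},{"offset":[0,0,0],"yaw":0}]}}

```text
time: 18.5
tool_pos: [0.5116, -0.1974, 0.111]
tool_rot: [-3.141, 0.0, -3.015]
contact_force: [-1.7, -1.0, -1.9]
opening: 0.014
grip_force: 40.0
```

Call:
{"method": "send_rows", "body": {"plan": [{"offset":[0,-1.8,0],"yaw":-0.02},{"offset":[0,0,0],"yaw":0}]}}

```text
time: 18.7
tool_pos: [0.5119, -0.1992, 0.1109]
tool_rot: [-3.142, 0.0, -2.995]
contact_force: [-1.6, -0.9, -3.2]
opening: 0.0139
grip_force: 40.0
```

Call:
{"method": "send_rows", "body": {"plan": [{"offset":[0,-1.8,0],"yaw":-0.02},{"offset":[0,0,0],"yaw":0}]}}

```text
time: 18.9
tool_pos: [0.5121, -0.201, 0.1107]
tool_rot: [3.142, -0.0, -2.975]
contact_force: [-0.7, -1.2, -5.7]
opening: 0.0142
grip_force: 40.0
```

Call:
{"method": "send_rows", "body": {"plan": [{"offset":[0,-1.0,0],"yaw":-0.011},{"offset":[0,0,0.5],"yaw":0},{"offset":[0,0,0.5],"yaw":0},{"offset":[0,0,0.5],"yaw":0},{"offset":[0,0,0],"yaw":0}]}}

```text
time: 19.4
tool_pos: [0.5122, -0.2018, 0.1094]
tool_rot: [3.142, 0.0, -2.965]
contact_force: [-0.7, -2.1, -5.3]
opening: 0.0137
grip_force: 40.0
```

Call:
{"method": "send_rows", "body": {"plan": [{"offset":[0,-0.5,0],"yaw":-0.008},{"offset":[0,0,0.7],"yaw":0},{"offset":[0,0,0.7],"yaw":0},{"offset":[0,0,0],"yaw":0}]}}

```text
time: 19.8
tool_pos: [0.5123, -0.2023, 0.1081]
tool_rot: [-3.141, 0.0, -2.956]
contact_force: [-1.0, -2.8, -4.8]
opening: 0.0137
grip_force: 40.0
```

Run:
```python
from h import *
s=status.observe();print(s["tool_pos"],s["tool_rot"],s["contact_force"],s["torque"])
```

```text
[ 0.51233544 -0.20233499  0.10809472] [-3.14145733e+00  1.42547236e-04 -2.95648871e+00] [-0.97234036 -2.76684137 -4.82130012] [-0.43316562  0.2434966  -0.21669275]
```

Call:
{"method": "send_rows", "body": {"plan": [{"offset":[0,-0.6,0],"yaw":0},{"offset":[0,0,0.8],"yaw":0},{"offset":[0,0,0.8],"yaw":0},{"offset":[0,0,0],"yaw":0}]}}

```text
time: 20.2
tool_pos: [0.5124, -0.2026, 0.1063]
tool_rot: [3.141, -0.0, -2.956]
contact_force: [-0.5, -1.5, -5.8]
opening: 0.0139
grip_force: 40.0
```

Call:
{"method": "send_rows", "body": {"plan": [{"offset":[0,-0.3,0.8],"yaw":0},{"offset":[0,0,0.8],"yaw":0},{"offset":[0,0,0.8],"yaw":0},{"offset":[0,0,0],"yaw":0}]}}

```text
time: 20.6
tool_pos: [0.5127, -0.2028, 0.1053]
tool_rot: [-3.141, 0.001, -2.956]
contact_force: [-1.8, 1.7, 6.6]
opening: 0.0138
grip_force: 40.0
```

Run:
```python
from h import *
s=status.observe();print(s["tool_pos"],s["tool_rot"],s["contact_force"],s["torque"])
c=read_camera("scene")[:,:,::-1].copy();cv2.imwrite("pics/scene4.png",c)
cv2.imwrite("pics/c5.png",crop(c,170,190,75,75,8))
```

```text
[ 0.51272708 -0.20282304  0.10530609] [-3.14144650e+00  8.45577168e-04 -2.95610639e+00] [-1.82485186  1.65338335  6.63369411] [ 0.42101151  0.95450353 -0.07255281]
```

View pics/c5.png

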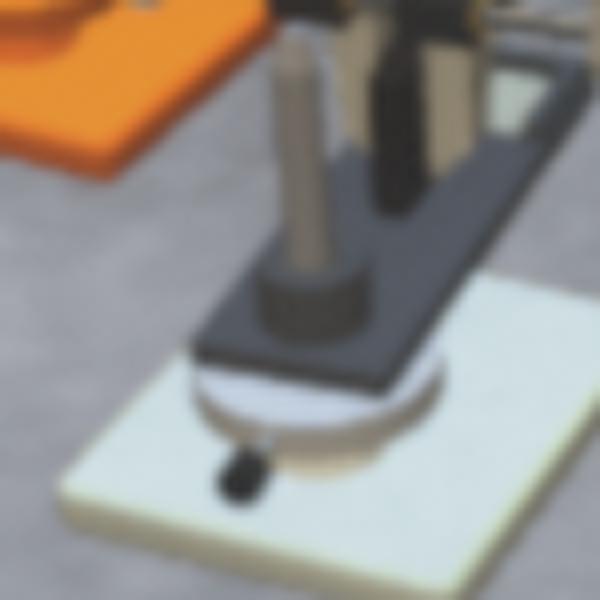

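Call:
{"method": "send_rows", "body": {"plan": [{"offset":[0,0,-0.7],"yaw":0},{"offset":[0,0,0],"yaw":0},{"offset":[0,0,0],"yaw":0}]}}

```text
time: 20.95
tool_pos: [0.5127, -0.2029, 0.1053]
tool_rot: [3.141, 0.001, -2.956]
contact_force: [-0.5, 3.1, 5.8]
opening: 0.0138
grip_force: 40.0
```

Call:
{"method": "send_rows", "body": {"plan": [{"offset":[0,0,0],"yaw":0},{"offset":[0,0,0],"yaw":0},{"offset":[0,0,0],"yaw":0},{"offset":[0,0,0],"yaw":0},{"offset":[0,0,0],"yaw":0}], "squeeze": 5}}

```text
time: 21.45
tool_pos: [0.5128, -0.2031, 0.1049]
tool_rot: [-3.141, 0.001, -2.956]
contact_force: [1.4, 3.1, 3.2]
opening: 0.0141
grip_force: 5.0
```

Call:
{"method": "send_rows", "body": {"plan": [{"offset":[0,0.3,0],"yaw":0},{"offset":[0,0.2,0.5],"yaw":0},{"offset":[0,0,0.5],"yaw":0},{"offset":[0,0,0.5],"yaw":0},{"offset":[0,0,0],"yaw":0}]}}

```text
time: 21.95
tool_pos: [0.5128, -0.2031, 0.1039]
tool_rot: [-3.14, 0.001, -2.956]
contact_force: [0.0, 1.0, 6.2]
opening: 0.0144
grip_force: 5.0
```

Run:
```python
from h import *
s=status.observe();print(s["tool_pos"],s["tool_rot"],s["contact_force"],s["torque"])
```

```text
[ 0.51277282 -0.20309418  0.10391699] [-3.14042358e+00  1.09501839e-03 -2.95642159e+00] [0.0473022  1.0427284  6.18998051] [ 0.35794554 -0.00724656  0.01147415]
```

Call:
{"method": "send_rows", "body": {"plan": [{"offset":[0,0,-0.7],"yaw":0},{"offset":[0,0,0],"yaw":0}], "squeeze": 3}}

```text
time: 22.15
tool_pos: [0.5126, -0.203, 0.104]
tool_rot: [-3.141, 0.0, -2.957]
contact_force: [1.7, -0.4, 1.2]
opening: 0.014
grip_force: 3.0
```

Call:
{"method": "send_rows", "body": {"plan": [{"offset":[0,0,0],"yaw":0},{"offset":[0,0,0],"yaw":0},{"offset":[0,0,0],"yaw":0},{"offset":[0,0,0],"yaw":0},{"offset":[0,0,0],"yaw":0},{"offset":[0,0,0],"yaw":0}], "hand": 0.55}}

```text
time: 22.75
tool_pos: [0.5123, -0.2026, 0.104]
tool_rot: [3.142, -0.0, -2.956]
contact_force: [-0.3, 0.1, 0.2]
opening: 0.0414
grip_force: 0.0
```

Call:
{"method": "send_rows", "body": {"plan": [{"offset":[0,0,-4],"yaw":0},{"offset":[0,0,-10],"yaw":0},{"offset":[0,0,-20],"yaw":0},{"offset":[0,0,-25],"yaw":0},{"offset":[0,0,-25],"yaw":0},{"offset":[0,0,-25],"yaw":0},{"offset":[0,0,-25],"yaw":0},{"offset":[0,0,-20],"yaw":0},{"offset":[0,10,-5],"yaw":0},{"offset":[0,25,0],"yaw":0},{"offset":[0,30,0],"yaw":0},{"offset":[0,30,0],"yaw":0},{"offset":[0,30,0],"yaw":0},{"offset":[0,30,0],"yaw":0},{"offset":[0,30,0],"yaw":0},{"offset":[0,30,0],"yaw":0},{"offset":[0,30,0],"yaw":0},{"offset":[0,25,0],"yaw":0},{"offset":[0,10,0],"yaw":0},{"offset":[0,0,0],"yaw":0}]}}

```text
time: 24.75
tool_pos: [0.4602, 0.0736, 0.2629]
tool_rot: [3.141, -0.0, -2.954]
contact_force: [-0.2, -1.0, 0.1]
opening: 0.0413
grip_force: 0.0
```

Run:
```python
from h import *
c=read_camera("scene")[:,:,::-1].copy();t=read_camera("top")[:,:,::-1].copy()
cv2.imwrite("pics/c6.png",np.hstack([crop(c,165,185,80,80,5),crop(t,305,145,80,80,5)]))
```

```text
(no output)
```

View pics/c6.png

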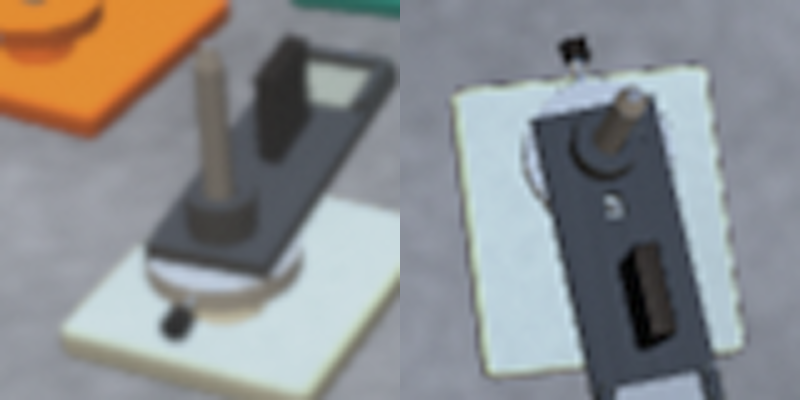

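The last picture shows the stage flat on the bracket, with the dowel standing inside the slot at crop (612,208) and the pillar through the hub. The gripper is clear, so I hand the job in.

```bash
python3 -c "
from cell import ticket
print(ticket.hand_in())"
```

```text
the job is handed in; nothing more can be done
None
```

The job is handed in: the stage is threaded on the white stand's pillar and turned onto the dowel, and judging by the last pictures and the force readings it lies flat on the bracket. It is released with the gripper clear, at about 25 s of the 72 s; the hand-in returned no verdict.

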